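# Find the hidden rib and weight the glued panel over it

## Task

The plywood panel in the wooden tray floats on soft foam and has to be glued down onto one rib that runs hidden across underneath it. Feel along the panel with closed fingertips, pressing gently, until it stops giving, and confirm the rib with a firm press there (about 8 N, never more than 25 N) under which the panel stays level; then stand the brass weight upright on the panel right over the rib, setting it down gently, so that the panel stays level under it, and let go. Leave the other things on the table alone.

Things in the scene. Friction and masses are not known exactly. Their poses are not given: they have to be found in the camera images.
- tray: open wooden tray, 150 (x) x 350 (y) mm, rim 45 mm high; origin at the table under its centre; place and yaw vary. It stands firm on rubber feet that give 1 mm per 8 N. In it, out of sight just under the panel, is one rib, 16 mm wide, straight across (along x), ending 10 mm short of the panel's long edges. Its middle is within 80 mm of the tray's centre along y, found only by feel.
- panel: plywood panel, 131 (x) x 331 (y) x 6 mm, in the tray's mouth; origin at the centre of its top face, 51 mm over the table, 6 mm above the rim; z up. On foam it sinks and tips about its x axis: far from the rib it gives 1 mm per 0.1 to 0.5 N; stiffness rises as about 1/(distance to rib)^2, alike from both sides; over the rib it gives only with the tray's feet and stays level.
- weight: brass glue weight, 0.5 to 0.7 kg: round foot 48 mm in diameter and 34 mm high, with a knob on top, 28 mm in diameter, between heights 51 and 70 mm; overall height 71 mm; origin at the centre of its underside, z up. To be taken by the knob from above. It stands on the table to the left or right of the tray.
- blower: blue rubber dust blower, 52 mm across, 88 mm high, standing on the other side of the tray from the weight; origin at the centre of its underside; leave alone
- vial_b: white vial with a blue cap, 28 mm across, 50 mm high, beyond the tray's right end; origin at the centre of its underside; leave alone
- vial_c: white vial with a green cap, 34 mm across, 36 mm high, beyond the tray's left end; origin at the centre of its underside; leave alone
There are look-alikes about, which are no part of the job. There is more than one size of the weight; the job needs the largest.

How it is judged:
By the outcome, as a careful person would: the job done as asked, in the order asked, and still so for the second after the job is handed in, with the robot touching nothing.
It also fails if it takes over 67 s, if anything falls off the work surface, if the arm or the gripper's body presses on something with over 40 N, if the wrist force passes 120 N, or if a joint passes its speed limit or range.

## Robot

A 6-joint arm with a two-finger parallel gripper is mounted at the origin on the work surface; the furniture and walls round the work are solid. World frame = base frame: x ahead of the robot, y to its left, z up, the work surface at z = 0. Lengths are in m, angles in rad, forces in N, time in s.
With the tool pointing down it reaches from about 0.35 to 1 m from the base axis. Payload 7.1 kg.
Tool frame: the origin (TCP) lies between the finger pads; the fingertips stand 22 mm ahead of it and the grasp point (between the pads) lies 3 mm ahead of it; z points along the fingers, y is the line along which they close (so a half turn about z gives the same grasp; the last joint's range is limited). The gripper opens to 85 mm and grips with 20 to 120 N. Pads are 22 mm wide; open, the fingers measure 114 mm over their backs; the gripper's body (76 mm by 85 mm) begins 54 mm behind the grasp point. The pads swing forward as they close: fully open they stand 13 mm farther back than shut.
Start: joints at [1.286, 0.423, 1.63, -0, 1.089, -0.019], TCP at [0.164, 0.603, 0.253] pointing down, gripper open.
Joint ranges: [-3, 3], [-0.9, 2.11], [0.09, 2.58], [-1.31, 4.45], [0.11, 2.69], [-2.54, 2.54]. Speed limits (rad/s): [2.39, 2.39, 3.01, 3.14, 3.14, 3.14].

## Interface

Orientations are given as a rotation vector (axis times angle).
In Python, from rig import manip gives the robot as it stands. The module is installed in compiled form; this text tells all that it offers. Calls block until the motion is done:
- manip.move_to(position, orientation): joint-space move of the TCP to a pose.
- manip.servo_line(position, orientation=None, rate=0.15): straight line of the TCP; orientation=None keeps the orientation; rate is the mean speed in m/s.
- manip.set_joints(angles): joint-space move.
- manip.command_gripper(opening, f_grip=None): finger opening in m; f_grip is the grip in N (None keeps the last); returns when the fingers have stopped.
- manip.hold(seconds).
- manip.solve_ik(position, orientation): joint angles nearest the present ones, or None.
- manip.camera(name): name is "scene" or "top"; returns a dict with "image" (480x640x3 uint8, red, green, blue), "fx", "fy", "cx", "cy" (pixels), "cam_to_world" (4x4, takes a point from camera to world coordinates). Camera axes: x right, y down, z forward; pixel columns grow to the right and rows downward; lengths in m; the calibration is good to about 2 mm. A picture is of the moment at which its call begins. There is no depth.
A pose or a line that the arm cannot do raises manip.IKError and nothing moves.
- manip.sign_off(): hands the job in; it is judged then, once.
Readings, each from a call of its own:
- manip.get_time(): time.
- manip.get_joint_positions(): joint angles.
- manip.get_joint_vel(): joint speeds.
- manip.get_tau(): joint torques, N m.
- manip.get_position(): TCP position.
- manip.get_ee_rot(): TCP orientation.
- manip.get_contact_force(): force on the tool from outside, world axes, zero at the start.
- manip.get_torque(): the same for the moment, N m.
- manip.get_width(): finger opening in m.
- manip.get_grip_force(): force on a finger pad.
Only numpy, scipy, OpenCV 4.12 (cv2) and the standard library are available. Lean on these libraries where they do the work, as an engineer would, in place of code of your own. Each camera call takes 0.05 s, during which the arm holds its last target. There are 200 camera calls.

## Working session

There is one attempt and no reset: what is moved stays moved. The work goes in short steps, each a Python script; the robot and the scene stay as the last script left them, time stands still between calls to the robot, and variables do not carry over. Pictures are saved under pics/ and viewed, at most 10 in all, crops included, and the job is handed in when it is done.

```bash
mkdir -p pics; python3 - <<'E'
from rig import manip as m
import cv2,numpy as np
for n in("scene","top"):
    c=m.camera(n);cv2.imwrite(f"pics/{n}0.png",c["image"][:,:,::-1])
    print(n,c["fx"],c["cx"],c["cy"],np.round(c["cam_to_world"],3).tolist())
print(m.get_time(),m.get_ee_rot(),m.get_contact_force())
E
```

```text
scene 565.8946793869139 312.10854685938574 228.73106125465233 [[0.501, -0.599, 0.624, -0.182], [-0.865, -0.346, 0.363, -0.394], [-0.002, -0.722, -0.692, 0.855], [0.0, 0.0, 0.0, 1.0]]
top 443.3681244798717 320.2107830352055 233.96045061855455 [[0.011, -0.995, 0.096, 0.42], [-1.0, -0.011, -0.007, 0.015], [0.008, -0.096, -0.995, 0.928], [0.0, 0.0, 0.0, 1.0]]
0.1 [-4.16282918e-01 -3.11369355e+00  2.14550252e-03] [-1.45112595e-04 -4.34938851e-01 -1.06038512e-01]
```

View pics/scene0.png

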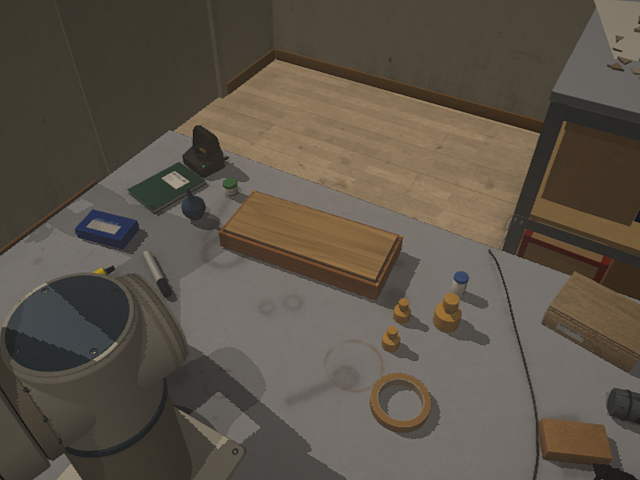

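View pics/top0.png

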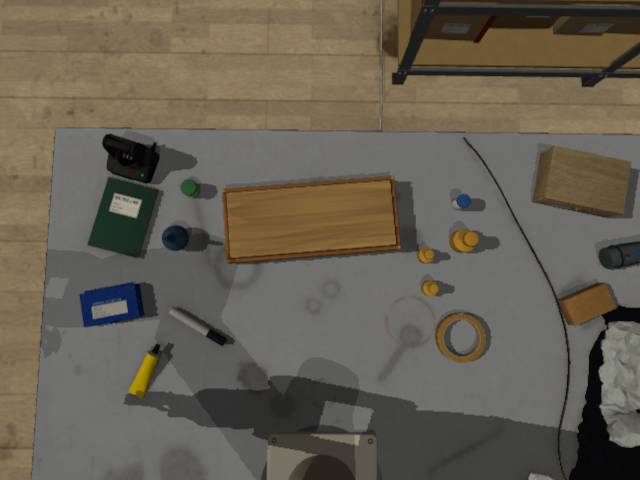

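Both views show three brass weights: top px (464,240), the largest; (427,255), small; (430,288), small. The other brass-coloured item is the tape ring at (461,337). The tray's corners are near (224,188), (396,177), (400,249) and (229,262). I choose (464,240), and will check it in a close crop.

```bash
cat > h.py <<'E'
from rig import manip as m
import cv2,numpy as np
from scipy.spatial.transform import Rotation as R
def ray(c,u,v,z):
    T=c["cam_to_world"];d=T[:3,:3]@np.array([(u-c["cx"])/c["fx"],(v-c["cy"])/c["fy"],1]);o=T[:3,3]
    return o+d*(z-o[2])/d[2]
def down(yaw): # tool z down, tool y (closing line) at angle yaw from world y
    return R.from_matrix(R.from_euler('z',yaw).as_matrix()@np.diag([-1.,1,-1])).as_rotvec()
E
python3 - <<'E'
from h import *
c=m.camera("top");im=c["image"];s=m.camera("scene")
hsv=cv2.cvtColor(im,cv2.COLOR_RGB2HSV)
hs=cv2.cvtColor(s["image"],cv2.COLOR_RGB2HSV)
mask=cv2.inRange(hsv,(5,70,40),(25,255,255))
def blobs(mk,c,tag):
    cs,_=cv2.findContours(mk,cv2.RETR_EXTERNAL,cv2.CHAIN_APPROX_NONE)
    for k in cs:
        if cv2.contourArea(k)>60 : 
            (x,y),r=cv2.minEnclosingCircle(k)
            print(tag,round(x,1),round(y,1),round(r,1),cv2.contourArea(k),cv2.boundingRect(k),hsvm(k,c))
def hsvm(k,c): 
    b=np.zeros((480,640),np.uint8);cv2.drawContours(b,[k],-1,255,-1);return np.round(cv2.mean(cv2.cvtColor(c["image"],cv2.COLOR_RGB2HSV),b)[:3])
mask[:160]=0;mask[:, 520:]=0
blobs(mask,c,"top")
k=max(cv2.findContours(mask,cv2.RETR_EXTERNAL,cv2.CHAIN_APPROX_NONE)[0],key=cv2.contourArea)
print(cv2.minAreaRect(k), cv2.boxPoints(cv2.minAreaRect(k)))
print("prof col310",hsv[175:260:1,310].tolist())
a=cv2.resize(im[165:275,210:500],None,fx=2.75,fy=2.75,interpolation=cv2.INTER_CUBIC)
b=cv2.resize(s["image"][255:365,360:500],None,fx=2.5,fy=2.5,interpolation=cv2.INTER_CUBIC)
o=np.zeros((a.shape[0]+b.shape[0],800,3),np.uint8);o[:a.shape[0],:a.shape[1]]=a[:,:800];o[a.shape[0]:,:b.shape[1]]=b
cv2.imwrite("pics/crop1.png",o[:600,:,::-1])
E
```

```text
top 145.0 374.5 23.8 476.0 (128, 352, 33, 47) [ 25. 231. 128.]
top 460.2 337.5 26.0 1925.0 (435, 313, 51, 50) [ 21.  82. 103.]
top 429.5 287.5 8.9 204.0 (421, 280, 18, 16) [ 19. 182. 128.]
top 425.4 254.6 8.8 201.5 (417, 247, 18, 16) [ 19. 181. 126.]
top 463.5 240.0 14.8 514.0 (449, 228, 30, 25) [ 19. 187. 126.]
top 310.2 220.4 93.9 12768.0 (222, 176, 179, 87) [ 17. 149. 116.]
top 26.0 319.5 161.6 13026.0 (0, 160, 53, 320) [ 18.  87. 129.]
((26.0, 319.5), (319.0, 52.0), 90.0) [[-9.766558e-15  1.600000e+02]
 [ 5.200000e+01  1.600000e+02]
 [ 5.200000e+01  4.790000e+02]
 [ 0.000000e+00  4.790000e+02]]
prof col310 [[30, 5, 107], [23, 9, 108], [23, 10, 99], [30, 8, 91], [23, 11, 91], [20, 9, 89], [30, 12, 86], [12, 91, 92], [14, 179, 100], [14, 181, 104], [14, 181, 86], [17, 152, 104], [18, 144, 129], [18, 143, 128], [18, 143, 128], [18, 144, 126], [18, 145, 121], [18, 145, 118], [18, 145, 120], [18, 145, 123], [18, 145, 123], [18, 144, 122], [18, 146, 124], [18, 145, 127], [18, 144, 129], [18, 143, 130], [18, 143, 130], [18, 144, 129], [18, 143, 128], [18, 145, 128], [18, 144, 129], [18, 145, 127], [18, 144, 126], [18, 143, 128], [18, 144, 129], [18, 145, 130], [18, 145, 130], [18, 145, 128], [18, 144, 122], [18, 147, 116], [18, 145, 120], [18, 146, 124], [18, 145, 123], [18, 145, 120], [18, 143, 118], [18, 145, 118], [18, 145, 118], [17, 144, 119], [18, 143, 121], [18, 145, 125], [18, 142, 126], [18, 145, 125], [18, 145, 121], [17, 145, 121], [18, 144, 124], [18, 143, 121], [18, 145, 114], [18, 147, 113], [18, 145, 111], [18, 143, 112], [17, 145, 118], [18, 145, 120], [17, 145, 123], [18, 146, 122], [18, 147, 113], [18, 145, 109], [18, 145, 114], [18, 146, 119], [17, 143, 123], [18, 146, 126], [18, 145, 127], [18, 146, 126], [18, 143, 127], [18, 144, 131], [18, 144, 133], [18, 143, 132], [17, 146, 96], [14, 179, 74], [14, 177, 98], [14, 181, 104], [14, 183, 102], [14, 185, 76], [14, 49, 57], [23, 15, 66], [23, 15, 66]]
```

View pics/crop1.png

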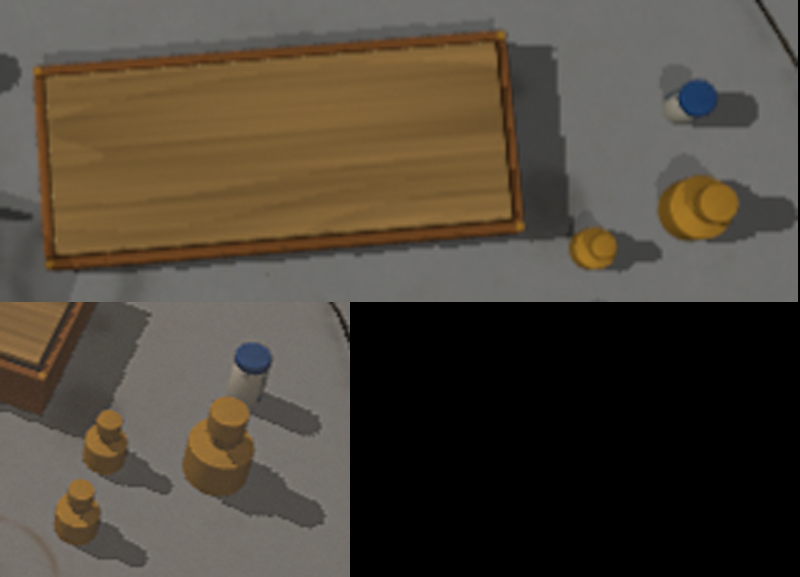

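The crop confirms it: the weight at top px (464,240), knob at about (471,239), is clearly the largest. Scene px of the knob top is about (452,297). Panel edges are clear.

```bash
python3 - <<'E'
from h import *
c=m.camera("top");s=m.camera("scene");hsv=cv2.cvtColor(c["image"],cv2.COLOR_RGB2HSV)
def rect(lo,hi,z):
    mk=cv2.inRange(hsv,lo,hi);r=np.zeros_like(mk);r[165:275,210:412]=mk[165:275,210:412]
    r=cv2.morphologyEx(r,cv2.MORPH_OPEN,np.ones((3,3)))
    k=max(cv2.findContours(r,cv2.RETR_EXTERNAL,cv2.CHAIN_APPROX_NONE)[0],key=cv2.contourArea)
    pts=np.array([ray(c,*p,z)[:2] for p in k[:,0]],np.float32)
    b=cv2.minAreaRect(pts);print(b);return b
rect((16,100,60),(22,170,255),.051)
rect((5,100,60),(22,255,255),.045)
print("knob top",ray(c,471.1,238.8,.071),"scene",ray(s,452,297.4,.071))
# foot outline left part and shape in top view
mk=cv2.inRange(hsv,(10,100,40),(25,255,255))
for n,z in(((471.1,238.8),.071),((464,240),.034),((427,255),.03),((430,288),.03),((461,202),.05),((175,237),.05)): print(n,ray(c,*n,z)[:2])
for p,yaw in(((.72,.02,.1),0),((.72,.02,.1),1.57),((.72,.02,.1),-1.57)):print(m.solve_ik(p,down(yaw)))
E
```

```text
((0.5357006788253784, 0.028947308659553528), (0.13221506774425507, 0.3315543532371521), 5.234891891479492)
((0.5352736711502075, 0.028513312339782715), (0.1499769389629364, 0.3490317761898041), 5.22130823135376)
knob top [ 0.49650302 -0.28467671  0.071     ] scene [ 0.49701481 -0.28613346  0.071     ]
(471.1, 238.8) [ 0.49650302 -0.28467671]
(464, 240) [ 0.49720353 -0.28311881]
(427, 255) [ 0.46614819 -0.20854369]
(430, 288) [ 0.39970171 -0.21376735]
(461, 202) [ 0.57234987 -0.27331861]
(175, 237) [0.4952956  0.29660771]
[ 1.12484799e-02  7.34111496e-01  1.47586145e+00 -4.44089210e-16
  9.31619705e-01 -1.55954785e+00]
None
[ 1.12484799e-02  7.34111496e-01  1.47586145e+00 -4.44089210e-16
  9.31619705e-01  1.04521531e-02]
```

```bash
cat >> h.py <<'E'
C=np.array([.5355,.0287]);TY=np.radians(5.23);O=down(TY-np.pi/2);Y=np.array([-np.sin(TY),np.cos(TY)])
def at(s,z):return [*(C+Y*s),z]
def press(s,Fmax,zmin,step=.0005,z0=.0755):
    """step down until Fmax or zmin; returns rows (z,F)"""
    p=m.get_position()
    if p[2]<z0-.0005: m.servo_line([p[0],p[1],z0],O,.1)
    m.servo_line(at(s,z0),O,.15); m.hold(.1); b=m.get_contact_force()[2]; out=[];z=z0
    while z>zmin:
        z-=step; m.servo_line(at(s,z),O,.03); F=m.get_contact_force()[2]-b; out.append((m.get_position()[2],F))
        if F>Fmax:break
    return np.array(out)
E
python3 - <<'E'
from h import *
m.command_gripper(0); m.move_to(at(-75,.2) if 0 else at(-.075,.12),O)
print(m.get_time(),m.get_position(),m.get_width())
for s in(-.075,-.025):
    a=press(s,1.2,.069);print(s,np.round(np.c_[a[:,0]*1e3,a[:,1]],2).tolist(),m.get_time())
E
```

```text
3.7583 [ 0.54254253 -0.04530703  0.12013947] 0.000186889955830735
-0.075 [[75.57, 0.23], [74.58, -0.48], [73.92, 1.06], [73.44, 0.01], [72.97, 0.35], [72.57, 1.58]] 5.8083
-0.025 [[74.96, -0.05], [74.46, 1.05], [73.97, -0.65], [73.48, -0.29], [72.97, 0.14], [72.54, 1.16], [72.14, 2.79]] 8.3917
```

```bash
cat >> h.py <<'E'
def F(n=8):
    a=[]
    for _ in range(n): m.hold(.01);a.append(m.get_contact_force()[2])
    return np.mean(a)
def probe(s,Fmax,depths=(.071,.069)):
    p=m.get_position()
    m.servo_line([p[0],p[1],.076],O,.1);m.servo_line(at(s,.076),O,.2);b=F(12);out=[]
    for z in depths:
        m.servo_line(at(s,z),O,.03);m.hold(.03);f=F()-b;out.append((m.get_position()[2]*1e3,f))
        if f>Fmax:break
    return np.round(out,2).tolist()
E
python3 - <<'E'
from h import *
for s in(-.08,-.04,0,.04,.08):
    print(s,probe(s,1.5,(.0725,.0715,.0705,.069)),m.get_time())
E
```

```text
-0.08 [[72.52, 1.67]] 9.5333
-0.04 [[72.53, 1.15], [71.91, 5.62]] 10.95
0 [[72.44, 0.87], [71.58, 2.1]] 12.3667
0.04 [[72.4, 0.35], [71.53, 0.65], [70.55, 1.64]] 14.1333
0.08 [[72.37, -0.09], [71.52, 0.09], [70.52, 0.24], [69.02, 1.19]] 16.25
```

```bash
python3 - <<'E'
from h import *
for s in(-.03,-.05,-.06,-.07,-.09,-.12):
    print(s,probe(s,2.5,(.0722,.0714,.0704)),m.get_time())
E
```

```text
-0.03 [[72.3, 2.12], [71.71, 5.34]] 18.025
-0.05 [[72.35, 3.57]] 19.0
-0.06 [[72.37, 3.21]] 19.975
-0.07 [[72.37, 2.87]] 20.95
-0.09 [[72.32, 2.42], [71.72, 5.34]] 22.275
-0.12 [[72.19, 1.08], [71.46, 2.36], [70.44, 4.75]] 24.0
```

```bash
python3 - <<'E'
from h import *
def pr(s,z):
    p=m.get_position()
    m.servo_line([p[0],p[1],.0745],O,.1);m.servo_line(at(s,.0745),O,.2);b=F(15)
    m.servo_line(at(s,z),O,.04);m.hold(.1);f=F(20)-b;zz=m.get_position()[2]*1e3
    print(s,round(zz,2),round(f,2),"k",round(f/(72.97-zz),2),round(m.get_time(),1))
for s,z in((-.12,.0705),(-.105,.0712),(-.015,.0712),(0,.0705)): pr(s,z)
E
```

```text
-0.12 70.74 3.78 k 1.69 25.1
-0.105 71.45 4.08 k 2.69 26.3
-0.015 71.42 4.21 k 2.71 27.8
0 70.69 3.52 k 1.54 28.9
```

```bash
python3 - <<'E'
from h import *
S=-.0605
p=m.get_position()
m.servo_line([p[0],p[1],.0745],O,.1);m.servo_line(at(S,.0745),O,.2);b=F(15);z=.0725
t0=m.get_torque()
while 1:
    m.servo_line(at(S,z),O,.03);m.hold(.05);f=F(8)-b;print(round(m.get_position()[2]*1e3,2),round(f,2))
    if f>7.3 or z<.0705:break
    z-=.0003 if f<6.3 else .00015
m.hold(.4);print(F(10)-b,m.get_position()[2],m.get_torque()-t0,m.get_time())
c=m.camera("top");cv2.imwrite("pics/press.png",c["image"][:,:,::-1])
m.servo_line(at(S,.08),O,.1);m.servo_line(at(S,.17),O,.3);print(m.get_time())
E
```

```text
72.55 1.54
72.3 3.74
72.07 5.08
71.9 6.55
71.81 7.31
7.538562614876648 0.07183035755523416 [ 0.50690481  0.2466107  -0.02957452] 32.0583
32.8083
```

```bash
python3 - <<'E'
from h import *
W=[.4968,-.2852];o=down(-.52)
m.move_to([*W,.15],o); m.command_gripper(.055,50); print(m.get_time(),m.get_joint_positions())
b=F(10);m.servo_line([*W,.063],o,.12);print("f",F(4)-b,m.get_position());m.command_gripper(.0,50)
print(m.get_width(),m.get_grip_force(),m.get_time())
m.servo_line([*W,.075],o,.06);m.hold(.1);print("load",F(10)-b,m.get_width(),m.get_time())
m.servo_line([*W,.17],o,.2);print(m.get_time())
c=m.camera("scene");cv2.imwrite("pics/lift.png",c["image"][:,:,::-1])
E
```

```text
34.6583 [-5.41735839e-01  4.86172485e-01  1.81478712e+00  6.74067743e-06
  8.40463432e-01 -1.59263858e+00]
f -0.03759827888560879 [ 0.49729432 -0.28552137  0.0636795 ]
0.02605065328539241 49.100226596638095 36.0167
load -6.513985743281011 0.02641219991516993 36.55
37.175
```

View pics/lift.png

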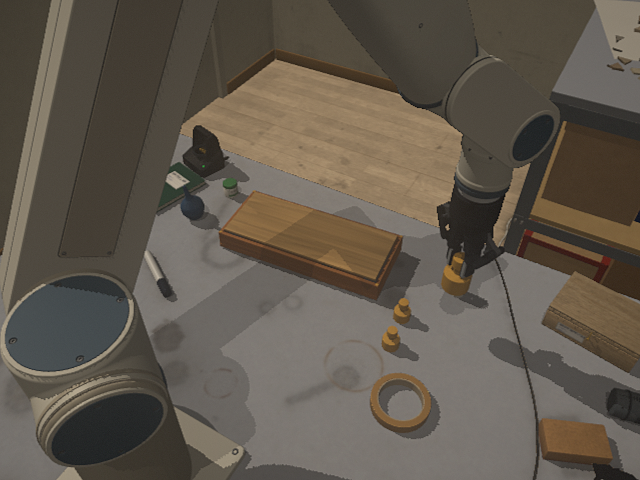

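The picture shows the large weight held upright, clear of the table, at px (456,280); the neighbours are undisturbed. Next I bring it over the rib and check its offset in the grip.

```bash
python3 - <<'E'
from h import *
S=-.0605;o=down(-.52)
m.move_to(at(S,.17),o);m.servo_line(at(S,.128),o,.15);m.hold(.2)
print(m.get_time(),m.get_position(),at(S,0),F(8))
s=m.camera("scene");t=m.camera("top");p=m.get_position()
zb=p[2]-.0636
T=np.linalg.inv(s["cam_to_world"])
def pj(c,P):
    q=(np.linalg.inv(c["cam_to_world"])@[*P,1])[:3];return c["fx"]*q[0]/q[2]+c["cx"],c["fy"]*q[1]/q[2]+c["cy"]
o2=[]
for c in(s,t):
    im=c["image"].copy();
    big=cv2.resize(im,None,fx=4,fy=4,interpolation=cv2.INTER_CUBIC)
    for z in(zb,zb+.034):
        P=[pj(c,[p[0]+.024*np.cos(a),p[1]+.024*np.sin(a),z]) for a in np.linspace(0,6.28,60)]
        cv2.polylines(big,[np.int32(np.array(P)*4)],True,(255,0,0),1)
    u,v=np.int32(np.array(pj(c,[p[0],p[1],zb+.03]))*4)
    o2.append(big[v-250:v+250,u-200:u+200])
cv2.imwrite("pics/over.png",np.hstack(o2)[:,:,::-1])
E
```

```text
38.8667 [ 0.54182442 -0.0319029   0.12903744] [np.float64(0.5410148177019203), np.float64(-0.0315481268232846), 0] -6.2596432953253895
```

View pics/over.png

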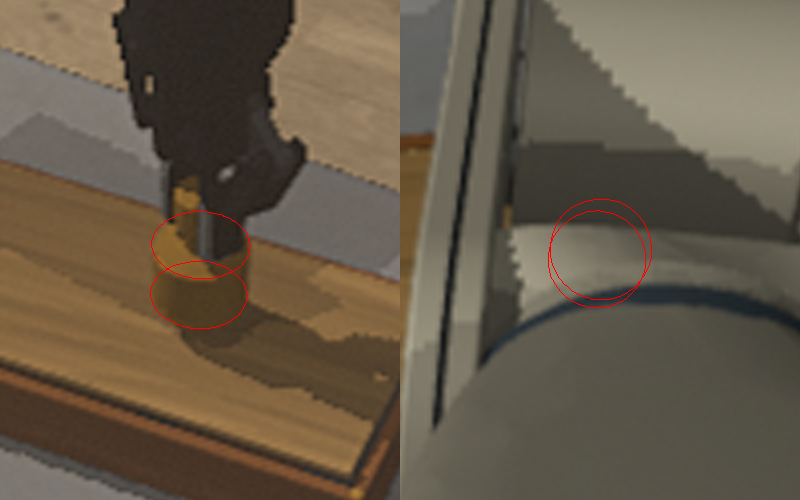

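The drawn foot outline coincides with the weight in the scene view (left half) to about 1 mm; it hangs upright and centred. The top view is blocked by the arm. Now the gentle set-down.

```bash
python3 - <<'E'
from h import *
S=-.0605;o=down(-.52)
m.servo_line(at(S,.119),o,.05);m.hold(.2);b=F(12);z=.117;print(m.get_position())
while z>.110:
    m.servo_line(at(S,z),o,.02);f=F(5)-b;print(round(m.get_position()[2]*1e3,2),round(f,2),end=' | ')
    if f>5:break
    z-=.0004
print(m.get_time());m.hold(.2)
m.command_gripper(.05);m.hold(.2);print(m.get_time(),m.get_position())
m.servo_line(at(S,.20),o,.12);m.move_to([.35,-.35,.3],o);print(m.get_time())
for n in("scene","top"):
    c=m.camera(n);cv2.imwrite(f"pics/end_{n}.png",c["image"][:,:,::-1])
s=cv2.imread("pics/end_scene.png");t=cv2.imread("pics/end_top.png")
a=cv2.resize(s[170:310,200:460],(800,int(140*800/260)),interpolation=cv2.INTER_CUBIC)[:300+130]
b=cv2.resize(t[170:270,210:500],(490,169),interpolation=cv2.INTER_CUBIC)
o2=np.zeros((600,800,3),np.uint8);o2[:a.shape[0]]=a;o2[431:600,:490]=b;cv2.imwrite("pics/endc.png",o2)
E
```

```text
[ 0.54113152 -0.0315596   0.11910463]
116.91 0.28 | 116.61 0.29 | 116.2 0.28 | 115.77 0.27 | 115.4 0.15 | 115.0 -0.27 | 114.66 1.06 | 114.35 2.72 | 113.98 5.87 | 42.2917
43.05 [ 0.54109437 -0.0315416   0.11385132]
45.35
```

View pics/endc.png

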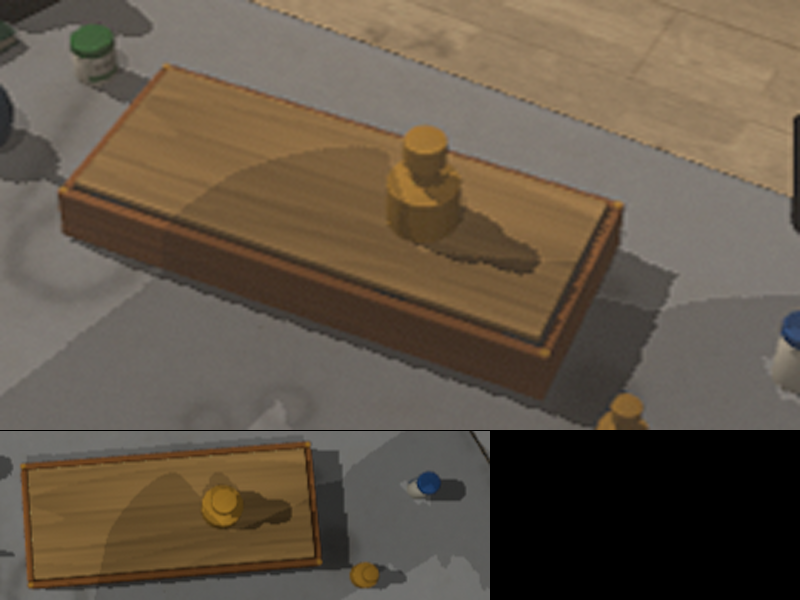

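The weight stands upright on a level panel at crop px (424,185); vials and the small weight are where they were. I'll check the position numerically, then hand in.

```bash
python3 - <<'E'
from h import *
c=m.camera("top");p=ray(c,342.5,210.2,.121)[:2];print((p-C)@Y,p,m.get_time())
if abs((p-C)@Y+.0605)<.004: m.sign_off();print("signed off")
E
```

```text
-0.060314787375844774 [ 0.54214052 -0.0312591 ] 45.5
the job is handed in; nothing more can be done
signed off
```

The largest brass weight now stands upright over the rib, which I felt about 60 mm from the tray's centre toward its right end and confirmed with a 7.5 N press that only the tray's feet gave under; the panel looks level in the last pictures, the nearby things I could see were undisturbed, and I handed the job in at 45.5 s.

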